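# Switch on the lights and trigger the inspection camera

### The job

Get the vision bench ready and take a picture: with the fingertips, lightly press the blue button (backlight), then the yellow button (ring light), then the green button (camera trigger), pushing each one right in so that it stays in. Do not touch the red button or its box, and do not pick up anything or push the boxes and the other things about.

Things in the scene. Friction and masses are not known exactly. Their poses are not given: they have to be found in the camera images.
- blue_box: push-button box of the backlight switch: light grey block 72 x 72 mm, 50 mm high, loose on the bench on a rubber foot, about 0.5 kg; one blue mushroom button on top. Origin at the centre of its underside, z up. The four boxes differ only in the colour of the button and can stand in any order.
- blue_top (a point): centre of the top face of the blue button cap, a round disc 36 mm across, 8 mm thick, over the middle of its box; about 74 mm above the bench at the start. z up. The cap rides on the button's stem on a soft spring: 1 N per mm, 8 mm of give (8 N at its stop), so pressed it sinks 3 mm, then takes the stem down 6 mm, then sinks 5 mm more; let go, it springs back up on the stem.
- blue_button (a joint): how far the blue button's stem is in, straight down into its box: 0 out, 0.006 m fully in; starts between 0 and 0.001. The stem yields at about 3 N and stays where it is left (it does not come out again). About 6 N on the cap puts it fully in.
- yellow_box: push-button box of the ring-light switch: light grey block 72 x 72 mm, 50 mm high, loose on the bench on a rubber foot, about 0.5 kg; one yellow mushroom button on top. Origin at the centre of its underside, z up. The four boxes differ only in the colour of the button and can stand in any order.
- yellow_top (a point): centre of the top face of the yellow button cap, a round disc 36 mm across, 8 mm thick, over the middle of its box; about 74 mm above the bench at the start. z up. The cap rides on the button's stem on a soft spring: 1 N per mm, 8 mm of give (8 N at its stop), so pressed it sinks 3 mm, then takes the stem down 6 mm, then sinks 5 mm more; let go, it springs back up on the stem.
- yellow_button (a joint): how far the yellow button's stem is in, straight down into its box: 0 out, 0.006 m fully in; starts between 0 and 0.001. The stem yields at about 3 N and stays where it is left (it does not come out again). About 6 N on the cap puts it fully in.
- green_box: push-button box of the camera trigger: light grey block 72 x 72 mm, 50 mm high, loose on the bench on a rubber foot, about 0.5 kg; one green mushroom button on top. Origin at the centre of its underside, z up. The four boxes differ only in the colour of the button and can stand in any order.
- green_top (a point): centre of the top face of the green button cap, a round disc 36 mm across, 8 mm thick, over the middle of its box; about 74 mm above the bench at the start. z up. The cap rides on the button's stem on a soft spring: 1 N per mm, 8 mm of give (8 N at its stop), so pressed it sinks 3 mm, then takes the stem down 6 mm, then sinks 5 mm more; let go, it springs back up on the stem.
- green_button (a joint): how far the green button's stem is in, straight down into its box: 0 out, 0.006 m fully in; starts between 0 and 0.001. The stem yields at about 3 N and stays where it is left (it does not come out again). About 6 N on the cap puts it fully in.
- red_box: push-button box of the stop switch, to be left alone: light grey block 72 x 72 mm, 50 mm high, loose on the bench on a rubber foot, about 0.5 kg; one red mushroom button on top. Origin at the centre of its underside, z up. The four boxes differ only in the colour of the button and can stand in any order.
- red_top (a point): centre of the top face of the red button cap, a round disc 36 mm across, 8 mm thick, over the middle of its box; about 74 mm above the bench at the start. z up. The cap rides on the button's stem on a soft spring: 1 N per mm, 8 mm of give (8 N at its stop), so pressed it sinks 3 mm, then takes the stem down 6 mm, then sinks 5 mm more; let go, it springs back up on the stem.
- red_button (a joint): how far the red button's stem is in, straight down into its box: 0 out, 0.006 m fully in; starts between 0 and 0.001. The stem yields at about 3 N and stays where it is left (it does not come out again). About 6 N on the cap puts it fully in.
- lens: spare black lens with a silver band, loose, 42 mm across, 52 mm high, upright; origin at the centre of its underside
- star_knob: orange star-shaped clamp knob, loose, 42 mm across, 16 mm thick, with an upright 8 mm steel stud to 41 mm height; origin at the centre of its underside
- target: white calibration tile with a black chequer, loose, 60 x 60 x 12 mm; origin at the centre of its underside. (Fixed equipment also stands about, all clear of the buttons: beyond them a lighting stage with a black ring light, up to 110 mm high; a dark controller box to the right, 110 mm high; a plate with clamp bars to the left, 50 mm high)
- part_box: small cardboard part box with white lid, loose, 61 x 46 x 32 mm; origin at the centre of its underside
- pin_gauge: brass pin gauge standing upright, loose, 24 mm across, 50 mm high; origin at the centre of its underside
- screwdriver: grey-handled screwdriver lying loose, 160 mm long along its x axis; origin under its middle
Mind the look-alikes: they are no part of the job. Leave any pink or purple look-alike of the yellow_box alone. What is shaped like the blue_box but turquoise is not meant.

How it is judged:
On the way, in this order (a step that is already met when the one before it is completed fails the run):
1. the blue button is pushed in and stays in (value of joint blue_button above 0.004 m), for 0.2 s.
2. the yellow button is pushed in and stays in (value of joint yellow_button above 0.004 m), for 0.2 s.
3. the green button is pushed in and stays in (value of joint green_button above 0.004 m), for 0.2 s.
At the end, for the whole second after the job is handed in: The blue, yellow and green buttons are in by more than 4 of their 6 mm, the red one is out (under 2.5 mm), the four boxes stand level and at rest within 25 mm of where they began, and all other loose things lie within 25 mm of where they began (value of joint each of blue_button, yellow_button, green_button above 0.004 m and value of joint red_button below 0.0025 m and distance of each of blue_box, yellow_box, green_box, red_box, lens, star_knob, target, part_box, pin_gauge, screwdriver from where it was at the start of the episode below 0.025 m and angle between each of blue_box, yellow_box, green_box, red_box's own z axis and vertical below 0.1 rad and linear speed of each of blue_box, yellow_box, green_box, red_box below 0.02 m/s); the robot touches nothing.
It fails at once if a button is pushed in before its turn (yellow before blue, or green before both) ((value of joint yellow_button above 0.0025 m and value of joint blue_button below 0.004 m) or (value of joint green_button above 0.0025 m and value of joint any of blue_button, yellow_button below 0.004 m)).
It fails at once if the red button is pushed or its box is touched with over 1 N (value of joint red_button above 0.0025 m or contact force between any of the fingers, the arm and red_box above 1 N).
It fails at once if a button box is pressed with over 15 N (contact force between any of the fingers, the arm and blue_box above 15 N or contact force between any of the fingers, the arm and yellow_box above 15 N or contact force between any of the fingers, the arm and green_box above 15 N).
It fails at once if a button box is lifted over 10 mm, tipped over 0.2 rad or shifted over 25 mm (height (world z) of any of blue_box, yellow_box, green_box, red_box above 0.01 m or angle between any of blue_box, yellow_box, green_box, red_box's own z axis and vertical above 0.2 rad or distance of any of blue_box, yellow_box, green_box, red_box from where it was at the start of the episode above 0.025 m).
It fails at once if another loose thing is lifted, tipped or shifted over 25 mm (distance of any of lens, star_knob, target, part_box, pin_gauge, screwdriver from where it was at the start of the episode above 0.025 m or angle between any of lens, pin_gauge, star_knob's own z axis and vertical above 0.3 rad).
It also fails if it takes over 48 s, if anything falls off the work surface, if the arm or the gripper's body presses on something with over 40 N, if the wrist force passes 120 N, or if a joint passes its speed limit or range.

### The arm

A 6-joint arm with a two-finger parallel gripper is mounted at the origin on the work surface. World frame = base frame: x ahead of the robot, y to its left, z up, the work surface at z = 0. Lengths are in m, angles in rad, forces in N, time in s.
With the tool pointing down it reaches from about 0.275 to 0.85 m from the base axis. Payload 5.2 kg.
Tool frame: the origin (TCP) lies between the finger pads; the fingertips stand r.tcp_to_tips ahead of it and the grasp point (between the pads) lies 2 mm behind it (r.tcp_to_tips is the distance from the TCP to the fingertips, in m); z points along the fingers, y is the line along which they close (so a half turn about z gives the same grasp; the last joint's range is limited). The gripper opens to 85 mm and grips with 20 to 120 N. Pads are 22 mm wide; open, the fingers measure 114 mm over their backs; the gripper's body (76 mm by 85 mm) begins 54 mm behind the grasp point. The pads swing forward as they close: fully open they stand 13 mm farther back than shut.
Start: joints at [1.101, 0.259, 1.535, -0, 1.348, -0.203], TCP at [0.145, 0.531, 0.248] pointing down, gripper open.
Joint ranges: [-3.14, 3.14], [-0.91, 2.08], [0.19, 2.58], [-1.22, 4.36], [0.22, 2.71], [-3.12, 3.12]. Speed limits (rad/s): [2.57, 2.57, 3.14, 3.14, 3.14, 3.14].

### API

Orientations are given as a unit quaternion [x, y, z, w].
In Python, from cell import r, optics, order gives the robot as it stands.
- The arm moves only by the tool drive_tool, never from a script. Its argument "deltas" is a list that holds one entry, the list of rows, each a list of 7 numbers: the shift along the tool's x, y, z in m, then the turn, a rotation vector about the tool's x, y, z in degrees, then the finger opening in m, from 0 to 0.0854. A call has 1 to 12 rows; each row shifts and turns the commanded pose from where the row before left it, along the tool's axes as they then stand; what a row does not reach is not made up. A row lasts 1/10 s, in which the tool goes at most 50 mm and 8.59 degrees, less where a joint would pass 70% of its speed; a pose out of reach is approached as far as the arm can. A call is refused whole if a number of a shift passes 0.05 or a number of a turn 8.59, either way. A call with a gripper value outside its range is refused whole. The fingers move at their own pace and stop on an object; "force" is the grip in N (left out, the last holds). Time passes only in rows, so rows that do not move let the fingers close. It gives the time, the measured TCP pose, the force, the opening and the grip force at its end, in the units of the state.
- r.get_obs(): the state, without advancing time (a new reading comes with each control period).
- optics.grab_frame(name): name is "scene" or "top" or "wrist"; returns (picture, depth): 384x512x3 uint8, red, green, blue; 384x512 float32, m along the optical axis (not along the pixel's ray), 0 where there is no reading.
- optics.camera_params(name): a dict with "fx", "fy", "cx", "cy" (pixels), "world_to_cam" (4x4, takes a point from world to camera coordinates). Camera axes: x right, y up, looking along -z (the intrinsics and any distortion apply to the point x, -y, -z); pixel columns grow to the right and rows downward; lengths in m; the calibration is good to about 2 mm. The wrist camera is an equidistant fisheye: a pixel r from the principal point sees the ray r / f radians off the axis. A picture is of the moment at which its call begins: read the wrist's pose just before it. camera_params takes no time and is no camera call; for the wrist camera it gives the pose at the moment of the call.
- order.sign_off(): hands the job in; it is judged then, once.
Trained networks look in the newest picture that a camera, given by its name, has taken for a name from the list of things; names that differ only in an ending like _2 or _b are one class to them, and where a whole thing is asked for, a point or a joint stands for the part that bears it (a point fixed in the world has none). Each returns a list of dicts, best first, with "confidence" (0 to 1); they miss things now and then, are a little off and sometimes report something else, mostly with a low value. They report only what shows in the picture. A call takes as long as a camera call. They do not tell look-alikes from the thing itself.
- optics.trace(target, camera): "pixels" (384x512 bool, what is visible of it) and "bbox" ([left, top, right, bottom] in pixels, round what is visible of it).
The state is a dict: "t": time; "qpos": joint angles; "joint_velocities": joint speeds; "effort": joint torques, N m; "position": TCP position; "orientation": TCP orientation; "contact_force": force on the tool from outside, world axes, zero at the start; "wrist_torque": the same for the moment, N m; "grip_width": finger opening in m; "grip_force": force on a finger pad.
Only numpy, scipy, OpenCV 4.12 (cv2) and the standard library are available. Lean on these libraries where they do the work, as an engineer would, in place of code of your own. Each camera call takes 0.05 s, during which the arm holds its last target. There are 200 camera calls.

## Working session

There is one attempt and no reset: what is moved stays moved. The work goes in short steps, Python scripts to look and compute and a tool call to move; the robot and the scene stay as the last step left them, time stands still between calls to the robot, and variables do not carry over. Pictures are saved under pics/ and viewed, at most 10 in all, crops included, and the job is handed in when it is done.

Besides the shell and the picture viewer there is one more tool, called after "Call:" as a command line: name --argument value ..., lists and objects as JSON in quotes. drive_tool: Moves the arm, as the interface text tells. Its arguments: {"type":"object","properties":{"deltas":{"type":"array"},"force":{"type":"number"}},"required":["deltas"]}

```bash
mkdir -p pics; ls; cat > h.py <<'E'
import numpy as np, cv2
from cell import r, optics, order
def world(P, u, v, z):
    W=np.array(P["world_to_cam"]); C=np.linalg.inv(W)
    c=np.stack([(u-P["cx"])/P["fx"]*z, -(v-P["cy"])/P["fy"]*z, -z, np.ones_like(z)])
    return (C@c)[:3].T
E
python3 - <<'E'
from h import *
o=r.get_obs(); print(o["t"],o["position"],o["orientation"],o["contact_force"],o["grip_width"],r.tcp_to_tips)
for n in ["top","scene"]:
    im,d=optics.grab_frame(n); cv2.imwrite(f"pics/{n}0.png",im[...,::-1]); np.save(n+"_d.npy",d); np.save(n+"_i.npy",im)
    P=optics.camera_params(n); print(n,P)
    for t in ["blue_top","yellow_top","green_top","red_top"]:
        for q in optics.trace(t,n)[:3]:
            m=q["pixels"]; v,u=np.nonzero(m&(d>0)); p=world(P,u,v,d[v,u]); h=p[:,2]>np.percentile(p[:,2],90)-.006
            print(n,t,round(q["confidence"],2),q["bbox"],np.round(np.median(p[h],0),3), im[v,u][h].mean(0).astype(int))
E
```

```text
pics
0.0 [0.14474881 0.53008721 0.24745973] [ 1.32993873e-01  9.91116436e-01 -8.67567902e-04 -2.94917031e-04] [ 0.1543315   0.17267855 -0.62029611] 0.08530446849471116 0.017
top {'fx': 428.3517013384313, 'fy': 428.3517013384313, 'cx': 254.04197294977203, 'cy': 189.27175380342203, 'world_to_cam': array([[ 0.0221736 , -0.99958616, -0.01832603,  0.06424068],
       [ 0.99606395,  0.02051455,  0.0862308 , -0.55678786],
       [-0.08581917, -0.02016595,  0.99610662, -1.4514411 ],
       [ 0.        ,  0.        ,  0.        ,  1.        ]])}
top blue_top 0.46 [290.7, 172.3, 303.5, 184.1] [ 0.595 -0.067  0.074] [ 77 128 218]
top yellow_top 0.59 [200.3, 142.7, 210.6, 154.8] [0.69  0.24  0.075] [245 237 119]
top yellow_top 0.56 [189.4, 179.2, 200.1, 188.6] [0.556 0.276 0.074] [239 229 120]
top yellow_top 0.39 [208.2, 257.3, 219.7, 270.9] [0.306 0.201 0.075] [245 237 121]
top green_top 0.56 [238.7, 210.3, 252.5, 215.9] [0.468 0.1   0.075] [ 94 193 115]
top green_top 0.49 [240.3, 211.5, 250.7, 222.3] [0.465 0.1   0.075] [ 96 193 117]
top red_top 0.63 [356.1, 217.7, 364.4, 228.4] [ 0.444 -0.283
[... 371 characters left out ...]
    ,  1.        ]])}
scene blue_top 0.77 [298.3, 333.8, 317.3, 356.5] [ 0.805 -0.238  0.073] [ 44 124 220]
scene blue_top 0.43 [242.8, 232.6, 263.3, 241.9] [ 0.595 -0.071  0.073] [ 42 119 217]
scene yellow_top 0.67 [210.6, 133.7, 222.1, 143.0] [0.309 0.199 0.073] [234 219  12]
scene yellow_top 0.53 [294.7, 146.4, 311.2, 153.3] [0.56  0.271 0.072] [233 218  12]
scene yellow_top 0.5 [337.2, 166.9, 352.1, 178.3] [0.69  0.235 0.073] [232 217  14]
scene green_top 0.66 [235.7, 169.2, 253.1, 180.2] [0.47  0.096 0.072] [ 39 176  84]
scene green_top 0.51 [296.3, 145.5, 311.0, 156.7] [0.559 0.272 0.072] [231 217  14]
scene red_top 0.71 [126.8, 270.0, 147.6, 287.5] [ 0.449 -0.285  0.072] [230  34  17]
```

```bash
python3 - <<'E'
from h import *
a=cv2.imread("pics/top0.png")[100:300,120:400]; cv2.imwrite("pics/topc.png",cv2.resize(a,None,fx=2.8,fy=2.8,interpolation=cv2.INTER_CUBIC))
a=cv2.imread("pics/scene0.png"); cv2.imwrite("pics/scenec.png",cv2.resize(a,None,fx=1.56,fy=1.56,interpolation=cv2.INTER_CUBIC))
E
```

```text
(no output)
```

View pics/topc.png

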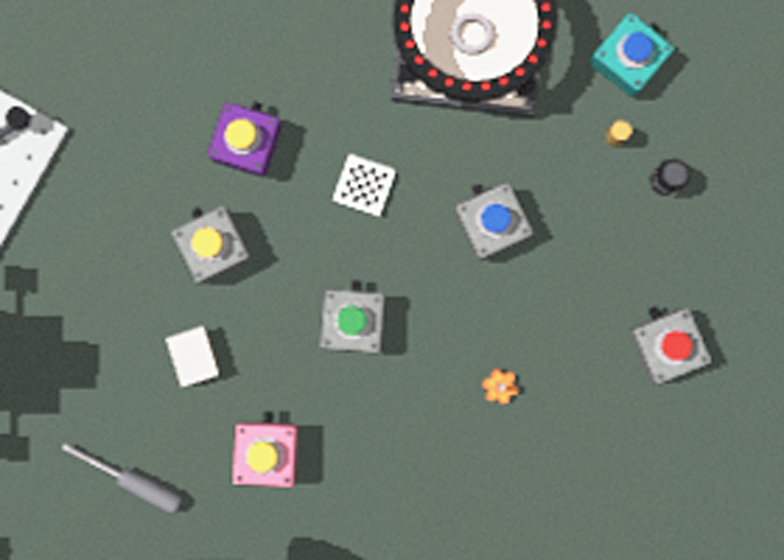

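View pics/scenec.png

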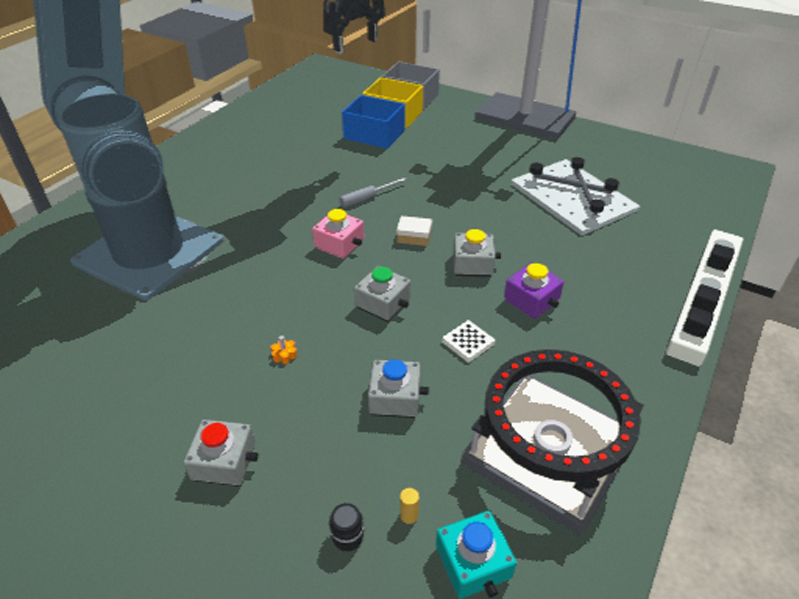

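Top crop: grey-boxed blue is at (496,219), yellow at (206,243) and green at (351,320). The pink, purple and turquoise boxes are look-alikes, and red is at (677,346). In the scene view the same grey boxes are at (395,375), (475,242) and (382,280), so blue is ≈ (0.595,-0.069), yellow ≈ (0.557,0.274) and green ≈ (0.467,0.098). I'll move high with the gripper shut towards blue.

Call:
drive_tool --deltas '[[[-0.0247,-0.0191,0,0,0,0,0],[-0.0247,-0.0191,0,0,0,0,0],[-0.0247,-0.0191,0,0,0,0,0],[-0.0247,-0.0191,0,0,0,0,0],[-0.0247,-0.0191,0,0,0,0,0],[-0.0247,-0.0191,0,0,0,0,0],[-0.0247,-0.0191,0,0,0,0,0],[-0.0247,-0.0191,0,0,0,0,0],[-0.0247,-0.0191,0,0,0,0,0],[-0.0247,-0.0191,0,0,0,0,0],[-0.0247,-0.0191,0,0,0,0,0],[-0.0247,-0.0191,0,0,0,0,0]]]'

```text
t: 1.7
position: [0.3711, 0.2302, 0.2485]
orientation: [0.133, 0.991, 0.0, 0.0]
contact_force: [0.7, 0.2, 0.2]
grip_width: -0.0
grip_force: 0.0
```

Call:
drive_tool --deltas '[[[-0.0247,-0.0191,0,0,0,0,0],[-0.0247,-0.0191,0,0,0,0,0],[-0.0247,-0.0191,0,0,0,0,0],[-0.0247,-0.0191,0,0,0,0,0],[-0.0247,-0.0191,0,0,0,0,0],[-0.0247,-0.0191,0,0,0,0,0],[-0.0247,-0.0191,0,0,0,0,0],[-0.0247,-0.0191,0,0,0,0,0],[-0.0247,-0.0191,0,0,0,0,0],[-0.0247,-0.0191,0,0,0,0,0],[0,0,0.04,0,0,0,0],[0,0,0.03,0,0,0,0]]]'

```text
t: 2.9
position: [0.559, -0.0192, 0.1772]
orientation: [0.134, 0.991, -0.0, 0.0]
contact_force: [-0.3, -0.2, -1.0]
grip_width: -0.0002
grip_force: 0.0
```

Call:
drive_tool --deltas '[[[-0.024,-0.0194,0.02,0,0,0,0],[-0.024,-0.0194,0.02,0,0,0,0],[0,0,0.01,0,0,0,0],[0,0,0,0,0,0,0],[0,0,0,0,0,0,0]]]'

```text
t: 3.4
position: [0.594, -0.0675, 0.1285]
orientation: [0.133, 0.991, 0.0, -0.0]
contact_force: [0.9, -1.0, 0.7]
grip_width: -0.0002
grip_force: 0.0
```

```bash
cat >> h.py <<'E'
def look(rgb, pic=None):
    """cap centre with wrist fisheye: colour mask, ray-cast depth"""
    o=r.get_obs(); P=optics.camera_params("wrist"); im,d=optics.grab_frame("wrist")
    if pic: cv2.imwrite(pic,im[...,::-1])
    v,u=np.mgrid[:384,:512]; x=(u-P["cx"])/P["fx"]; y=(v-P["cy"])/P["fy"]; th=np.hypot(x,y); s=np.tan(np.minimum(th,1.4))/np.maximum(th,1e-9)*d
    C=np.linalg.inv(np.array(P["world_to_cam"])); c=np.stack([x*s,-y*s,-d,np.ones_like(d)],-1); w=(c@C.T)[...,:3]
    h=cv2.cvtColor(im,cv2.COLOR_RGB2HSV)[...,0].astype(int); sat=cv2.cvtColor(im,cv2.COLOR_RGB2HSV)[...,1]
    h0=int(cv2.cvtColor(np.uint8([[rgb]]),cv2.COLOR_RGB2HSV)[0,0,0])
    m=(abs(h-h0)<10)&(sat>90)&(d>0)&(w[...,2]>.05)&(w[...,2]<.085)
    n,l,st,_=cv2.connectedComponentsWithStats(m.astype(np.uint8))
    for i in range(1,n):
        if st[i,4]>60:
            p=w[l==i]; top=p[p[:,2]>np.percentile(p[:,2],95)-.006]
            print(st[i].tolist(),"median",np.round(np.median(top,0),4),"mid",np.round((top.min(0)+top.max(0))/2,4),"size",np.round(np.ptp(top,axis=0),4))
    print("t",o["t"],"tcp",o["position"],"F",o["contact_force"])
E
python3 -c "
from h import *
look((42,119,217),'pics/w1.png')"
```

```text
[232, 186, 53, 46, 1795] median [ 0.5907 -0.064   0.0744] mid [ 0.5935 -0.0661  0.0731] size [0.0333 0.0349 0.0069]
t 3.4 tcp [ 0.59402032 -0.06754112  0.12848124] F [ 0.88973576 -0.99258389  0.7446987 ]
```

View pics/w1.png

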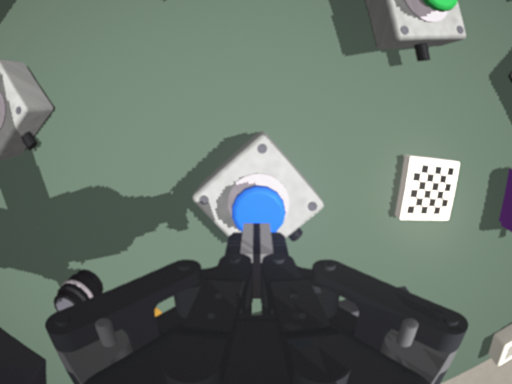

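The wrist view shows the shut fingertips at (258,235) over the blue cap at (258,210) on its grey box. The measured centre agrees within about 1.5 mm, so I'll descend.

Call:
drive_tool --deltas '[[[0,0,0.012,0,0,0,0],[0,0,0.012,0,0,0,0],[0,0,0.006,0,0,0,0],[0,0,0.003,0,0,0,0],[0,0,0.002,0,0,0,0],[0,0,0.002,0,0,0,0],[0,0,0.002,0,0,0,0],[0,0,0.001,0,0,0,0],[0,0,0,0,0,0,0],[0,0,0,0,0,0,0]]]'

```text
t: 4.45
position: [0.5947, -0.0682, 0.0887]
orientation: [0.133, 0.991, -0.0, 0.0]
contact_force: [0.4, 0.4, 2.0]
grip_width: 0.0003
grip_force: 1.0
```

Call:
drive_tool --deltas '[[[0,0,0.002,0,0,0,0],[0,0,0.002,0,0,0,0],[0,0,0.002,0,0,0,0],[0,0,0.001,0,0,0,0],[0,0,0.001,0,0,0,0],[0,0,0,0,0,0,0],[0,0,0,0,0,0,0],[0,0,0,0,0,0,0]]]'

```text
t: 5.25
position: [0.5947, -0.0682, 0.0805]
orientation: [0.133, 0.991, -0.0, 0.0]
contact_force: [0.4, -0.1, 4.5]
grip_width: -0.0001
grip_force: 2.2
```

Call:
drive_tool --deltas '[[[0,0,0.001,0,0,0,0],[0,0,0.0005,0,0,0,0],[0,0,0,0,0,0,0],[0,0,0,0,0,0,0],[0,0,0,0,0,0,0]]]'

```text
t: 5.75
position: [0.5947, -0.0682, 0.0791]
orientation: [0.133, 0.991, -0.0, 0.0]
contact_force: [-0.7, -0.3, 5.8]
grip_width: 0.0
grip_force: 2.9
```

Call:
drive_tool --deltas '[[[0,0,-0.005,0,0,0,0],[0,0,-0.01,0,0,0,0],[0,0,-0.03,0,0,0,0],[0,0,-0.03,0,0,0,0],[0,0,-0.02,0,0,0,0],[0,0,0,0,0,0,0],[0,0,0,0,0,0,0]]]'

```text
t: 6.45
position: [0.594, -0.068, 0.1737]
orientation: [0.133, 0.991, 0.0, -0.0]
contact_force: [0.6, -0.4, -0.3]
grip_width: 0.0002
grip_force: 0.0
```

```bash
python3 -c "
from h import *
look((42,119,217))"
```

```text
[237, 170, 43, 42, 1403] median [ 0.5934 -0.0656  0.0687] mid [ 0.5945 -0.0658  0.0675] size [0.0352 0.0346 0.0062]
t 6.45 tcp [ 0.59397854 -0.06796394  0.17366317] F [ 0.60026386 -0.39262775 -0.33000981]
```

Blue is in: its cap dropped from 74.4 to 68.7 mm. Next is yellow.

Call:
drive_tool --deltas '[[[0.0105,0.0267,0,0,0,0,0],[0.0105,0.0267,0,0,0,0,0],[0.0105,0.0267,0,0,0,0,0],[0.0105,0.0267,0,0,0,0,0],[0.0105,0.0267,0,0,0,0,0],[0.0105,0.0267,0,0,0,0,0],[0.0105,0.0267,0,0,0,0,0],[0.0105,0.0267,0,0,0,0,0],[0.0105,0.0267,0,0,0,0,0],[0.0105,0.0267,0,0,0,0,0],[0.0105,0.0267,0,0,0,0,0],[0.0105,0.0267,0,0,0,0,0]]]'

```text
t: 7.7
position: [0.556, 0.275, 0.1717]
orientation: [0.133, 0.991, -0.001, -0.002]
contact_force: [-0.3, 0.1, -0.3]
grip_width: -0.0002
grip_force: 0.0
```

Call:
drive_tool --deltas '[[[0,0,0.02,0,0,0,0],[0,0,0.02,0,0,0,0],[0,0,0,0,0,0,0],[0,0,0,0,0,0,0]]]'

```text
t: 8.1
position: [0.5565, 0.2738, 0.1324]
orientation: [0.133, 0.991, -0.001, -0.002]
contact_force: [0.0, -0.2, -0.1]
grip_width: -0.0002
grip_force: 0.0
```

```bash
python3 -c "
from h import *
look((233,218,12),'pics/w2.png')"
```

```text
[237, 185, 53, 47, 1833] median [0.5549 0.2808 0.074 ] mid [0.5578 0.2786 0.073 ] size [0.0344 0.0351 0.0071]
t 8.1 tcp [0.5564568  0.2738319  0.13243943] F [ 0.03654867 -0.1746342  -0.08499076]
```

View pics/w2.png

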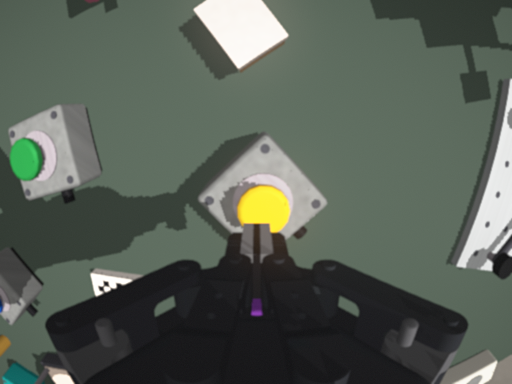

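The grey-box yellow cap is at (264,209) and the fingertips at (257,235). I'll shift about 4 mm along tool +y and press.

Call:
drive_tool --deltas '[[[0,0.0037,0.01,0,0,0,0],[0,0,0.015,0,0,0,0],[0,0,0.012,0,0,0,0],[0,0,0.003,0,0,0,0],[0,0,0.002,0,0,0,0],[0,0,0.002,0,0,0,0],[0,0,0.002,0,0,0,0],[0,0,0.001,0,0,0,0],[0,0,0,0,0,0,0],[0,0,0,0,0,0,0]]]'

```text
t: 9.15
position: [0.5588, 0.2778, 0.0874]
orientation: [0.133, 0.991, 0.0, 0.001]
contact_force: [0.9, -0.9, 2.7]
grip_width: 0.0001
grip_force: 1.3
```

Call:
drive_tool --deltas '[[[0,0,0.002,0,0,0,0],[0,0,0.002,0,0,0,0],[0,0,0.0015,0,0,0,0],[0,0,0.001,0,0,0,0],[0,0,0.001,0,0,0,0],[0,0,0,0,0,0,0],[0,0,0,0,0,0,0],[0,0,0,0,0,0,0]]]'

```text
t: 9.95
position: [0.5587, 0.2778, 0.0797]
orientation: [0.133, 0.991, 0.0, 0.0]
contact_force: [2.1, 0.1, 4.5]
grip_width: -0.0001
grip_force: 2.6
```

Call:
drive_tool --deltas '[[[0,0,0.001,0,0,0,0],[0,0,0.0005,0,0,0,0],[0,0,0,0,0,0,0],[0,0,0,0,0,0,0],[0,0,0,0,0,0,0]]]'

```text
t: 10.45
position: [0.5587, 0.2778, 0.0784]
orientation: [0.133, 0.991, 0.0, 0.001]
contact_force: [0.6, -0.2, 6.1]
grip_width: -0.0002
grip_force: 3.2
```

Call:
drive_tool --deltas '[[[0,0,-0.005,0,0,0,0],[0,0,-0.01,0,0,0,0],[0,0,-0.03,0,0,0,0],[0,0,-0.03,0,0,0,0],[0,0,-0.02,0,0,0,0],[0,0,0,0,0,0,0],[0,0,0,0,0,0,0]]]'

```text
t: 11.15
position: [0.5578, 0.2777, 0.1726]
orientation: [0.133, 0.991, -0.0, -0.0]
contact_force: [0.2, -0.7, 0.1]
grip_width: -0.0003
grip_force: 0.0
```

```bash
python3 -c "
from h import *
look((233,218,12))"
```

```text
[235, 171, 44, 42, 1457] median [0.5573 0.2789 0.0687] mid [0.5581 0.2785 0.0675] size [0.0349 0.0351 0.0068]
t 11.15 tcp [0.55775481 0.27768612 0.17260826] F [ 0.18207714 -0.74472432  0.11652792]
```

Yellow is in at the same cap height, 68.7 mm. Next is green.

Call:
drive_tool --deltas '[[[0.005,-0.0247,0,0,0,0,0],[0.005,-0.0247,0,0,0,0,0],[0.005,-0.0247,0,0,0,0,0],[0.005,-0.0247,0,0,0,0,0],[0.005,-0.0247,0,0,0,0,0],[0.005,-0.0247,0,0,0,0,0],[0.005,-0.0247,0,0,0,0,0],[0.005,-0.0247,0,0,0,0,0],[0,0,0.02,0,0,0,0],[0,0,0.02,0,0,0,0],[0,0,0,0,0,0,0],[0,0,0,0,0,0,0]]]'

```text
t: 12.4
position: [0.4667, 0.0977, 0.1319]
orientation: [0.133, 0.991, -0.0, -0.002]
contact_force: [0.5, 0.7, -0.3]
grip_width: -0.0
grip_force: 0.0
```

```bash
python3 -c "
from h import *
look((39,176,84),'pics/w3.png')"
```

```text
[239, 186, 52, 46, 1727] median [0.4655 0.1053 0.0743] mid [0.4679 0.1031 0.0736] size [0.0334 0.0344 0.006 ]
t 12.4 tcp [0.46672178 0.09770444 0.13189022] F [ 0.51604411  0.68435855 -0.34087762]
```

View pics/w3.png

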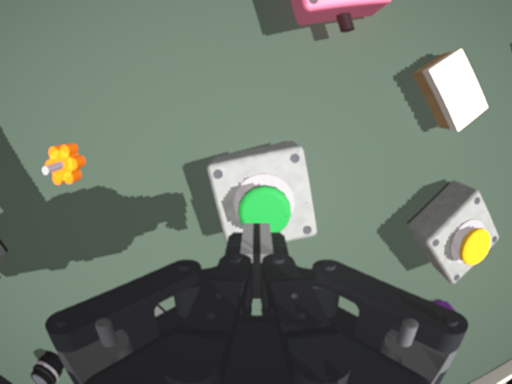

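The green cap is at (265,210) and the tips at (257,235), so I'll shift about 4 mm along +y again and press.

Call:
drive_tool --deltas '[[[0,0.004,0.01,0,0,0,0],[0,0,0.015,0,0,0,0],[0,0,0.012,0,0,0,0],[0,0,0.003,0,0,0,0],[0,0,0.002,0,0,0,0],[0,0,0.002,0,0,0,0],[0,0,0.002,0,0,0,0],[0,0,0,0,0,0,0],[0,0,0,0,0,0,0]]]'

```text
t: 13.35
position: [0.469, 0.1016, 0.0872]
orientation: [0.133, 0.991, 0.0, 0.0]
contact_force: [-0.9, 0.8, 2.9]
grip_width: 0.0001
grip_force: 1.2
```

Call:
drive_tool --deltas '[[[0,0,0.002,0,0,0,0],[0,0,0.002,0,0,0,0],[0,0,0.0015,0,0,0,0],[0,0,0.001,0,0,0,0],[0,0,0.001,0,0,0,0],[0,0,0,0,0,0,0],[0,0,0,0,0,0,0],[0,0,0,0,0,0,0]]]'

```text
t: 14.15
position: [0.469, 0.1016, 0.0795]
orientation: [0.133, 0.991, 0.0, 0.0]
contact_force: [-0.3, 1.4, 6.3]
grip_width: 0.0002
grip_force: 2.7
```

Call:
drive_tool --deltas '[[[0,0,0.0008,0,0,0,0],[0,0,0,0,0,0,0],[0,0,0,0,0,0,0],[0,0,0,0,0,0,0]]]'

```text
t: 14.55
position: [0.469, 0.1016, 0.0788]
orientation: [0.133, 0.991, 0.0, 0.0]
contact_force: [-1.6, 0.9, 6.3]
grip_width: -0.0002
grip_force: 3.0
```

Call:
drive_tool --deltas '[[[0,0,-0.005,0,0,0,0],[0,0,-0.01,0,0,0,0],[0,0,-0.03,0,0,0,0],[0,0,-0.03,0,0,0,0],[0,0,-0.02,0,0,0,0],[0,0,0,0,0,0,0],[0,0,0,0,0,0,0],[0,0,0,0,0,0,0]]]'

```text
t: 15.35
position: [0.4678, 0.1014, 0.1725]
orientation: [0.133, 0.991, -0.0, -0.001]
contact_force: [-0.9, 0.4, 0.3]
grip_width: -0.0002
grip_force: 0.0
```

```bash
python3 -c "
from h import *
look((39,176,84))"
```

```text
[237, 172, 42, 41, 1367] median [0.4679 0.1033 0.0687] mid [0.4688 0.1032 0.068 ] size [0.0346 0.0341 0.0055]
t 15.35 tcp [0.46782624 0.10144819 0.17252459] F [-0.88854766  0.37881895  0.28344038]
```

All three caps are at 68.7 mm and the arm is clear, so I'm handing the job in.

```bash
python3 -c "
from h import *
print(order.sign_off())"
```

```text
the job is handed in; nothing more can be done
None
```

I pressed the blue, yellow and green buttons in that order; each cap now sits 5–6 mm lower and stays in. I kept clear of the red button and the look-alikes, and handed the job in at about 15 s; no verdict was shown.

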